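# Take the lantern torch off its deep hook and put it on charge

## Task

Lift the yellow lantern torch off the deep upturned hook without wrenching it, and stand it gently and upright in the round socket of the grey charging dock on the crate shelf, then let go. When it stands there, and not before, push the dock's red toggle switch all the way over, away from the robot. Keep the lantern upright and do not knock the other things about.

Things in the scene. Friction and masses are not known exactly. Their poses are not given: they have to be found in the camera images.
- lantern_grip (a point): Centre of the upright yellow grip block on top of the lantern torch: 18 mm along the lantern's x, 16 mm along y, 48 mm tall. Pinch it across y (hook tip in front and post behind lie along x). Axes: z up, y along the handle bar. The block stands on the handle bar, which is 8 mm high and has its top 24 mm and its underside 32 mm below this point. The lantern's foot is 172 mm below this point.
- lantern: The lantern torch, 0.17 to 0.34 kg; origin at the centre of its foot's underside, axes as for lantern_grip. Round yellow body 64 mm across and 64 mm tall; above it an arch handle 58 mm wide along y, 12 mm thick along x: two uprights 46 mm apart (free width) and a level bar whose underside is 76 mm above the body's top.
- lantern_foot (a point): Centre of the underside of the lantern's foot (56 mm across at the bottom, widening to 64 mm at 6 mm up).
- hook: Fixed hook stand: round dark wooden base 120 mm across, 16 mm high, steel post 8 mm thick at its centre; origin under the centre. At 205 mm height an 8 mm bar runs level from the post along the stand's -x for 100 mm, then turns straight up. The lantern's handle bar hangs across the level bar between post and upturned tip, lantern's x roughly along the stand's x.
- hook_tip (a point): Top of the hook's upturned tip, 34 mm above the top of the level bar, 100 mm from the post; the stand's axes. The lantern must rise more than 34 mm for its handle to pass over the tip, but less than 68 mm, or its body meets the level bar from below; then it can be drawn away along the stand's -x.
- hook_seat (a point): Point on the upper side of the level bar, 70 mm out from the post, 30 mm in from the tip, about where the lantern hangs (its handle may hang up to 6 mm either way along the bar).
- dock_socket (a point): Centre of the floor of the round socket in the fixed dock: 72 mm across, 12 mm deep, 3 mm chamfer. The dock is a grey plate 100 mm (x) by 260 mm (y), 22 mm high, on the crate shelf (300 by 460 mm, top 90 mm above the table); the socket's floor is 10 mm above the crate's top. The dock's axes: x away from the robot, y to the left, z up.
- switch_tip (a point): Centre of the red ball (26 mm across) on the end of the toggle switch lever, which stands on the dock 160 mm from the socket centre along the dock's y. The ball's centre is 55 mm from the pivot, which is 22 mm above the dock's top, on a grey block 70 mm (x) by 50 mm (y) by 25 mm high. It swings in the dock's x-z plane.
- switch (a joint): Angle of the toggle switch: 0 = leaning towards the robot (dock's -x), 0.5 = upright, 1.0 rad = all the way over, away from the robot (dock's +x). It stays where it is left; pushing the ball takes about 1 N. It starts between 0 and 0.2.
- bell: Bystander: stainless steel bell 26 mm across, 27 mm tall, on the crate; origin under its centre.
- coaster: Bystander: blue ceramic coaster 88 mm across, 12 mm thick, on the crate; origin under its centre.
- keys: Bystander: two brass keys on a bright green clip, about 90 mm by 50 mm, 8 mm high, lying on the crate; origin under the clip's end.
- brush: Bystander: hand brush lying on the table near the robot.
- polish: Bystander: flat tin 70 mm across, 40 mm high, on the table; origin under its centre.
- mug: Bystander: white mug 76 mm across, 85 mm tall, on the table at the left; origin under its centre.

How it is judged:
By the outcome, as a careful person would: the job done as asked, in the order asked, and still so for the second after the job is handed in, with the robot touching nothing.
It also fails if it takes over 70 s, if anything falls off the work surface, if the arm or the gripper's body presses on something with over 40 N, if the wrist force passes 120 N, or if a joint passes its speed limit or range.

## Robot

A 6-joint arm with a two-finger parallel gripper is mounted at the origin on the work surface. World frame = base frame: x ahead of the robot, y to its left, z up, the work surface at z = 0. Lengths are in m, angles in rad, forces in N, time in s.
With the tool pointing down it reaches from about 0.375 to 0.9 m from the base axis. Payload 3.1 kg.
Tool frame: the origin (TCP) lies at the very end of the fingers, on their centre line; the grasp point (between the pads) lies 19 mm behind it (grip_depth is the distance from the TCP to the grasp point, in m); z points along the fingers, y is the line along which they close (so a half turn about z gives the same grasp; the last joint's range is limited). The gripper opens to 85 mm and grips with 20 to 120 N. Pads are 22 mm wide; open, the fingers measure 114 mm over their backs; the gripper's body (76 mm by 85 mm) begins 54 mm behind the grasp point. The pads swing forward as they close: fully open they stand 13 mm farther back than shut.
Start: joints at [-1.323, 0.527, 1.433, -0, 1.181, -0.178], TCP at [0.259, -0.569, 0.204] pointing down, gripper open.
Joint ranges: [-3.08, 3.08], [-0.75, 2.2], [0.22, 2.44], [-1.43, 4.57], [0, 2.65], [-2.85, 2.85]. Speed limits (rad/s): [2.79, 2.79, 3.14, 3.14, 3.14, 3.14].

## Interface

Orientations are given as a unit quaternion [x, y, z, w].
In Python, from station import * gives the robot as it stands.
- The arm moves only by the tool apply_moves, never from a script. Its argument "plan" is a list of rows, each a list of 7 numbers: the shift along the tool's x, y, z in m, then the turn, a rotation vector about the tool's x, y, z in rad, then the gripper command: -1 is fully open, 1 is shut, values between are in proportion. In form: [[dx, dy, dz, wx, wy, wz, jaw], ...]. A call has 1 to 8 rows; each row shifts and turns the commanded pose from where the row before left it, along the tool's axes as they then stand; what a row does not reach is not made up. A row lasts 1/8 s, in which the tool goes at most 62.5 mm and 10.7 degrees, less where a joint would pass 70% of its speed; a pose out of reach is approached as far as the arm can. A call is refused whole if a number of a shift passes 0.0625 or a number of a turn 0.188, either way. A call with a gripper value outside its range is refused whole. The fingers move at their own pace and stop on an object; "force" is the grip in N (left out, the last holds). Time passes only in rows, so rows that do not move let the fingers close. It gives the time, the measured TCP pose, the force, the opening and the grip force at its end, in the units of the state.
- sense(): the state, without advancing time (a new reading comes with each control period).
- snapshot(name): name is "side" or "top"; returns the picture (480x640x3 uint8, red, green, blue); there is no depth.
- calibration(name): a dict with "camera_matrix" (3x3 intrinsics, pixels), "R" (3x3) and "t" (3): a world point X has camera coordinates R X + t. Camera axes: x right, y down, z forward; pixel columns grow to the right and rows downward; lengths in m; the calibration is good to about 2 mm. A picture is of the moment at which its call begins. calibration takes no time and is no camera call.
- sign_off(): hands the job in; it is judged then, once.
The state is a dict: "t": time; "q": joint angles; "qd": joint speeds; "tau": joint torques, N m; "tcp_pos": TCP position; "tool_rot": TCP orientation; "force": force on the tool from outside, world axes, zero at the start; "ft_torque": the same for the moment, N m; "finger_gap": opening from 0.0 (shut) to 1.0 (fully open); "gripper_force": force on a finger pad.
Only numpy, scipy, OpenCV 4.12 (cv2) and the standard library are available. Lean on these libraries where they do the work, as an engineer would, in place of code of your own. Each camera call takes 0.05 s, during which the arm holds its last target. There are 200 camera calls.

## Working session

There is one attempt and no reset: what is moved stays moved. The work goes in short steps, Python scripts to look and compute and a tool call to move; the robot and the scene stay as the last step left them, time stands still between calls to the robot, and variables do not carry over. Pictures are saved under pics/ and viewed, at most 12 in all, crops included, and the job is handed in when it is done.

Besides the shell and the picture viewer there is one more tool, called after "Request:" as name([rows], argument=value, ...), one row to a line, values as JSON. apply_moves: Moves the arm, as the interface text tells. Its arguments: {"type":"object","properties":{"plan":{"type":"array"},"force":{"type":"number"}},"required":["plan"]}

```bash
mkdir -p pics
python3 - <<'E'
from station import *
import cv2
for n in("side","top"):
    cv2.imwrite(f"pics/{n}0.png",cv2.cvtColor(snapshot(n),cv2.COLOR_RGB2BGR))
    c=calibration(n);print(n,c["camera_matrix"],c["R"],c["t"],-c["R"].T@c["t"])
s=sense();print(s["t"],s["tcp_pos"],s["tool_rot"],s["finger_gap"])
E
```

```text
side [[552.89069181   0.         319.2230009 ]
 [  0.         552.89069181 244.62778866]
 [  0.           0.           1.        ]] [[-0.81846356 -0.5745566  -0.00145398]
 [-0.33903814  0.48500434 -0.80611657]
 [ 0.46386478 -0.65928409 -0.59175498]] [0.40295065 0.3219613  1.09400712] [-0.06851379  0.79662682  0.90750838]
top [[457.19415143   0.         316.58677299]
 [  0.         457.19415143 246.30982108]
 [  0.           0.           1.        ]] [[-1.66779836e-03 -9.99938395e-01  1.09738368e-02]
 [-9.91613107e-01  2.35549055e-04 -1.29241595e-01]
 [ 1.29231049e-01 -1.10973493e-02 -9.91552412e-01]] [-0.05311446  0.57233663  1.21371305] [ 0.41059851 -0.039777    1.27801267]
0.1 [ 0.25857105 -0.56825725  0.2032384 ] [ 9.77312803e-01  2.11798880e-01 -4.73030519e-05 -9.57979112e-04] 1.0002474881726677
```

View pics/side0.png

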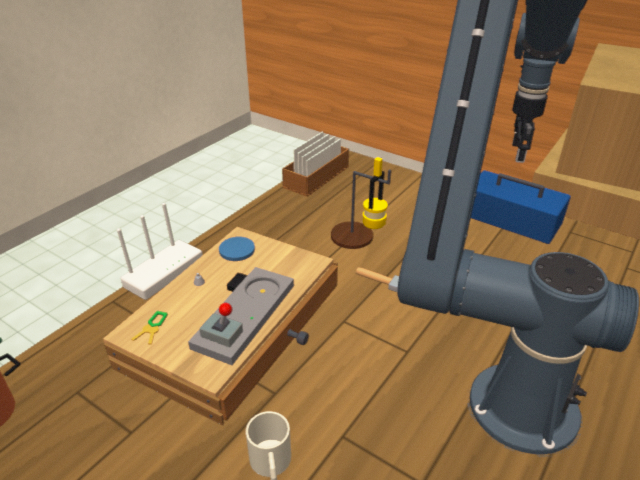

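View pics/top0.png

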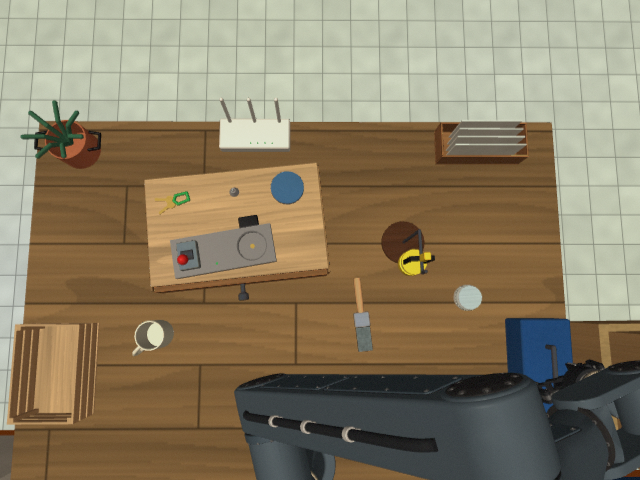

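The side view shows the lantern near (376,200) with its grip at (378,167), the hook base at (352,235) and the switch ball at (225,310). In the top view the hook base is at (402,242), the lantern at (414,262), the socket at (252,246) and the ball at (183,260). I'll crop these regions for a closer look.

```bash
cat > h.py <<'E'
import numpy as np, cv2
from station import *
C={n:calibration(n) for n in("side","top")}
def ray(n,p):
    c=C[n];d=c["R"].T@np.linalg.inv(c["camera_matrix"])@np.array([p[0],p[1],1.])
    return -c["R"].T@c["t"],d/np.linalg.norm(d)
def plane(n,p,z):
    o,d=ray(n,p);return o+d*(z-o[2])/d[2]
def tri(ps,pt):
    (a,u),(b,v)=ray("side",ps),ray("top",pt)
    k=np.linalg.lstsq(np.c_[u,-v],b-a,rcond=None)[0]
    x,y=a+u*k[0],b+v*k[1];return (x+y)/2,np.linalg.norm(x-y)
def proj(n,X):
    c=C[n];q=c["camera_matrix"]@(c["R"]@np.asarray(X)+c["t"]);return q[:2]/q[2]
def blob(m):
    n,l,s,c=cv2.connectedComponentsWithStats(m.astype(np.uint8))
    return [(s[i].tolist(),c[i].round(2).tolist()) for i in np.argsort(-s[1:,4])+1 if s[i,4]>8]
E
python3 - <<'E'
from h import *
S=cv2.imread("pics/side0.png");T=cv2.imread("pics/top0.png")
r=lambda I,x,y,w,h,k:cv2.resize(I[y:y+h,x:x+w],None,fx=k,fy=k,interpolation=cv2.INTER_CUBIC)
a=r(S,325,150,80,100,5);b=r(T,375,215,80,100,5)[:500]
cv2.imwrite("pics/c1.png",np.hstack([a,b]))
cv2.imwrite("pics/c2.png",np.hstack([r(S,185,260,115,100,3.4),r(T,165,215,115,100,3.4)]))
for n,I in(("side",S),("top",T)):
    H=cv2.cvtColor(I,cv2.COLOR_BGR2HSV);h,s,v=cv2.split(H)
    print(n,"Y",blob((h>22)&(h<34)&(s>200)&(v>100))[:5]);print("R",blob(((h<5)|(h>175))&(s>190)&(v>100))[:4])
E
```

```text
side Y [([363, 198, 25, 15, 258], [375.36, 205.29]), ([363, 212, 24, 17, 209], [373.47, 221.77]), ([374, 158, 8, 19, 127], [377.35, 166.65])]
R [([219, 303, 12, 13, 115], [224.77, 308.88])]
top Y [([424, 256, 7, 5, 10], [427.4, 258.4])]
R [([177, 255, 11, 9, 75], [182.24, 259.0])]
```

View pics/c1.png

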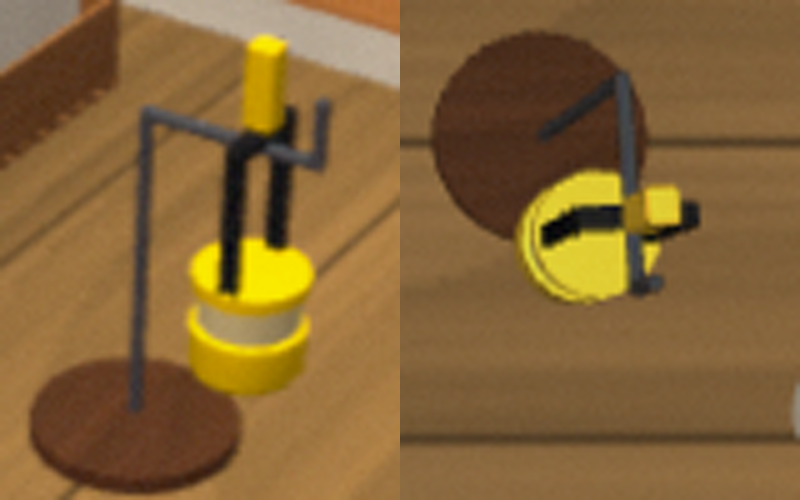

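View pics/c2.png

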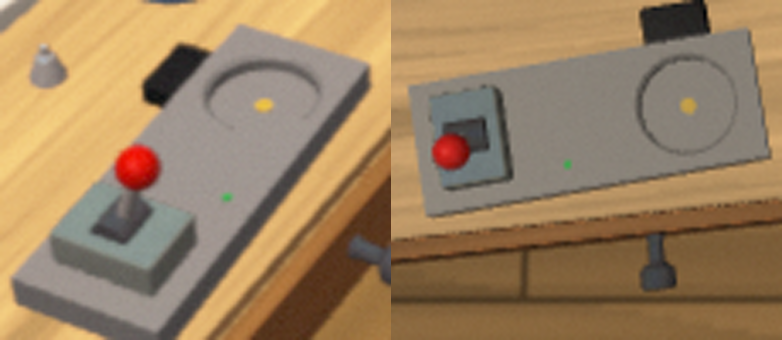

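The crops show these full-image pixel positions:

| Feature | Side view | Top view |
|---|---|---|
| Grip top | (378.4,158) | (427.4,256) |
| Grip bottom | (377.4,176.4) | – |
| Post/bar corner | (354.4,172) | (419.4,230.6) |
| Bar end | (388.6,182.4) | (422.6,273) |
| Tip top | (389.8,170.4) | (426.4,271.6) |
| Socket's yellow dot | (262.4,290.9) | (252.4,246.2) |

The ball is leaning towards the robot.

Run:
```python
from h import *
np.set_printoptions(precision=4,suppress=True)
P=dict(griptop=((378.4,158.6),(427.4,256)),corner=((354.4,172.),(419.4,230.6)),bend=((388.6,182.4),(422.6,273)),tip=((389.8,170.4),(426.4,271.6)),
socket=((262.35,290.9),(252.35,246.2)),ball=((224.77,308.88),(182.2,259.)))
for k,v in P.items(): print(k,*tri(*v))
print("base",plane("top",(403,242),.016))
print("barends",plane("top",(375+.2*290,215+.2*215),.236))
# dock from top corners, z=.112
cr=[(412,88),(748,30),(770,157),(430,214)]
W=[plane("top",(165+(x-391)/3.4,215+y/3.4),.112) for x,y in cr];print(np.array(W));print("centre",np.mean(W,0))
W=np.array(W);e=(W[0]-W[1]+W[3]-W[2]);print("len",np.linalg.norm(e)/2,"dock yaw",np.arctan2(-e[0],e[1]))
```

```text
griptop [ 0.5209 -0.2982  0.2662] 0.0007720579179380973
corner [ 0.5877 -0.296   0.2085] 0.0003449188625174252
bend [ 0.4876 -0.3     0.2085] 0.0019212611730887962
tip [ 0.488  -0.3008  0.2422] 0.0009839544530336568
socket [0.5647 0.1137 0.1036] 0.0015756760294195666
ball [0.522  0.2684 0.1904] 0.00010826261896645409
base [ 0.5872 -0.2953  0.016 ]
barends [ 0.5193 -0.3189  0.236 ]
[[0.5767 0.3204 0.112 ]
 [0.6212 0.0675 0.112 ]
 [0.5242 0.0499 0.112 ]
 [0.4816 0.3033 0.112 ]]
centre [0.5509 0.1853 0.112 ]
len 0.2568793334642671 dock yaw 0.17044553960994954
```

Run:
```python
from h import *
np.set_printoptions(precision=4,suppress=True)
print("socket",plane("side",(262.35,290.9),.1),plane("top",(252.35,246.2),.1))
a,b=plane("side",(370.6,208),.133),plane("side",(380.2,199),.133);d=a-b;print(a,b,np.linalg.norm(d),"yaw",np.arctan2(-d[0],d[1]))
for n in C:
  g=snapshot(n);h,s,v=cv2.split(cv2.cvtColor(g,cv2.COLOR_RGB2HSV))
  m=((v<45)).astype(np.uint8);print(n)
  for y in range(*( (176,210) if n=="side" else (250,268))):
    x0=362 if n=="side" else 400
    print(y,x0,''.join('#' if q<50 else ('y' if 22<hh<34 and ss>180 else '.') for q,hh,ss in zip(v[y,x0:x0+40],h[y,x0:x0+40],s[y,x0:x0+40])))
# projections of the bar ends for yaws
g=np.array([.521,-.298,.241])
for yw in(-.2,-.1,0,.1,.2):
  u=np.array([-np.sin(yw),np.cos(yw),0])*.026
  print(yw,[proj(n,g+np.array([0,0,dz])+s*u).round(1).tolist() for n in C for dz in(-.024,-.108) for s in(1,-1)])
```

```text
socket [0.5682 0.111  0.1   ] [0.5645 0.1137 0.1   ]
[ 0.5216 -0.2746  0.133 ] [ 0.5235 -0.3277  0.133 ] 0.05308278602354773 yaw 0.035722272093764426
side
176 362 ................y.###...................
177 362 ............###..####...................
178 362 ..........###########...................
179 362 .........#######........................
180 362 .........######.........................
181 362 .........####...........................
182 362 ........####......###...................
183 362 ........####.....####...................
184 362 ........####......###...................
185 362 ........####......###...................
186 362 ........####.....####...................
187 362 ........####.....####...................
188 362 ........####.....###....................
189 362 ........####.....###....................
190 362 ........###......###....................
191 362 ........###......###....................
192 362 ........###......###....................
193 362 ........###......###....................
194 362 ........###......###....................
195 362 ......
[... 1571 characters left out ...]
yyyyyyyyyyyyyyy....yy..............
-0.2 [[370.4, 179.6], [384.1, 172.6], [368.7, 207.8], [381.9, 200.5], [411.0, 255.9], [432.9, 260.3], [403.8, 259.5], [424.1, 263.6]]
-0.1 [[371.2, 179.9], [383.3, 172.3], [369.4, 208.2], [381.1, 200.2], [410.9, 257.0], [433.0, 259.2], [403.7, 260.5], [424.2, 262.6]]
0 [[372.1, 180.2], [382.4, 172.0], [370.3, 208.5], [380.3, 199.9], [410.8, 258.1], [433.0, 258.1], [403.7, 261.6], [424.2, 261.6]]
0.1 [[373.0, 180.5], [381.5, 171.7], [371.2, 208.8], [379.4, 199.6], [410.9, 259.2], [432.9, 257.0], [403.7, 262.6], [424.2, 260.5]]
0.2 [[373.9, 180.7], [380.6, 171.5], [372.1, 209.0], [378.5, 199.4], [411.1, 260.3], [432.7, 255.9], [403.9, 263.6], [424.0, 259.5]]
```

Request:
apply_moves([
  [0,0,-0.045,0,0,0.131,-1],
  [0,0,-0.045,0,0,0.131,-1],
  [0,0,-0.045,0,0,0.13,-1],
  [0,0,0,0,0,0,-1],
], force=30)

```text
t: 0.7
tcp_pos: [0.2594, -0.5711, 0.3438]
tool_rot: [1.0, 0.017, 0.001, 0.005]
force: [-0.4, -0.1, -0.0]
finger_gap: 0.999
gripper_force: 0.0
```

Request:
apply_moves([
  [0.034,-0.0326,0,0,0,0,-1],
  [0.034,-0.0326,0,0,0,0,-1],
  [0.034,-0.0326,0,0,0,0,-1],
  [0.034,-0.0326,0,0,0,0,-1],
  [0.034,-0.0326,0,0,0,0,-1],
  [0.034,-0.0326,0,0,0,0,-1],
  [0.034,-0.0326,0,0,0,0,-1],
  [0.034,-0.0326,0,0,0,0,-1],
])

```text
t: 1.7
tcp_pos: [0.5218, -0.2971, 0.3375]
tool_rot: [1.0, 0.018, -0.001, -0.001]
force: [-0.1, 0.2, -0.1]
finger_gap: 1.001
gripper_force: 0.0
```

Request:
apply_moves([
  [0,0,0,0,0,0,-1],
  [0,0,0,0,0,0,-1],
])

```text
t: 1.95
tcp_pos: [0.5208, -0.2987, 0.3379]
tool_rot: [1.0, 0.018, -0.001, -0.0]
force: [-0.7, -0.1, 0.6]
finger_gap: 1.003
gripper_force: 0.0
```

```bash
cat >> h.py <<'E'
from scipy.spatial.transform import Rotation as Ro
def to(target,yaw=None):
    s=sense();R=Ro.from_quat(s["tool_rot"]).as_matrix()
    print("t",round(s["t"],2),"tcp",np.round(s["tcp_pos"],4),"x-yaw",round(np.arctan2(R[1,0],R[0,0]),4),"tilt",np.round(R[:2,2],4),"F",np.round(s["force"],2),"gap",round(s["finger_gap"],3),"gf",round(s["gripper_force"],1))
    if target is not None: print("tool shift",np.round(R.T@(np.array(target)-s["tcp_pos"]),4))
def save(n,name,box=None,k=1):
    I=cv2.cvtColor(snapshot(n),cv2.COLOR_RGB2BGR)
    if box: x,y,w,h=box;I=I[y:y+h,x:x+w]
    I=cv2.resize(I,None,fx=k,fy=k,interpolation=cv2.INTER_CUBIC);
    if name: cv2.imwrite("pics/"+name,I)
    return I
E
python3 - <<'E'
from h import *
to([.521,-.298,.226])
save("side","c3.png",(310,80,150,150),4)
E
```

```text
t 1.95 tcp [ 0.5208 -0.2987  0.3379] x-yaw 0.0356 tilt [-0.0022  0.0009] F [-0.75 -0.13  0.58] gap 1.003 gf 0.0
tool shift [ 0.0004 -0.0005  0.1119]
```

View pics/c3.png

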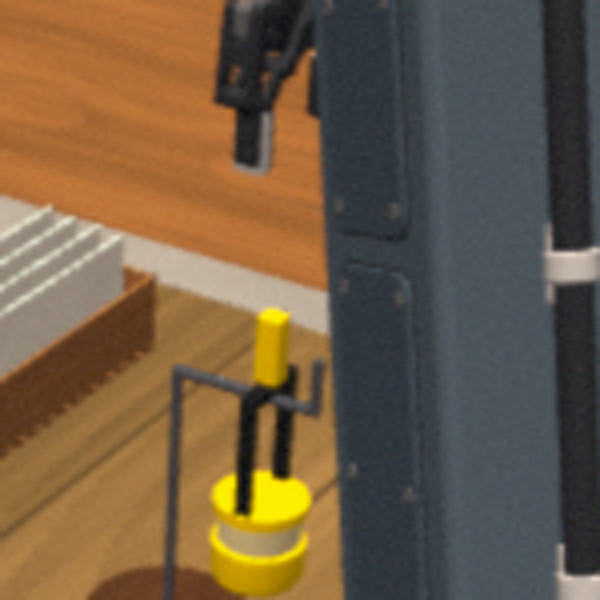

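The left finger is at about (373,117) and the grip is directly below at about (378,167), so they line up. I'll descend.

Request:
apply_moves([
  [0,0,0.02,0,0,0,-1],
  [0,0,0.02,0,0,0,-1],
  [0,0,0.02,0,0,0,-1],
  [0,0,0.02,0,0,0,-1],
  [0,0,0.016,0,0,0,-1],
  [0,0,0.016,0,0,0,-1],
  [0,0,0,0,0,0,-1],
  [0,0,0,0,0,0,-1],
])

```text
t: 3.0
tcp_pos: [0.5219, -0.2992, 0.2276]
tool_rot: [1.0, 0.017, 0.0, 0.0]
force: [-0.0, -0.5, 0.1]
finger_gap: 1.002
gripper_force: 0.0
```

Request:
apply_moves([
  [0,0,0,0,0,0,-0.5],
  [0,0,0,0,0,0,0],
  [0,0,0,0,0,0,0.2],
  [0,0,0,0,0,0,0.3],
  [0,0,0,0,0,0,0.4],
  [0,0,0,0,0,0,0.45],
  [0,0,0,0,0,0,0.45],
])

```text
t: 3.88
tcp_pos: [0.5215, -0.2988, 0.2271]
tool_rot: [1.0, 0.017, -0.0, -0.0]
force: [0.3, -0.7, 0.3]
finger_gap: 0.272
gripper_force: 0.0
```

Run:
```python
from h import *
to([.521,-.298,.226])
save("side","c4.png",(340,100,100,130),4.5)
```

```text
t 3.88 tcp [ 0.5215 -0.2988  0.2271] x-yaw 0.0348 tilt [-0.      0.0001] F [ 0.32 -0.72  0.25] gap 0.272 gf 0.0
tool shift [-0.0005 -0.0008  0.0011]
```

View pics/c4.png

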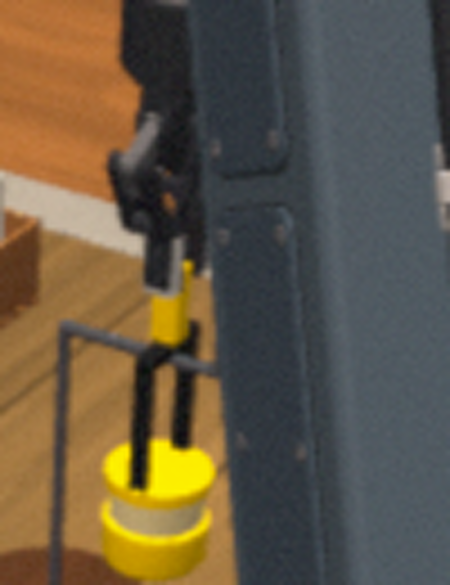

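The finger sits beside the grip block at about (375,160), and the lantern hangs undisturbed. I'll close gently.

Request:
apply_moves([
  [0,0,0,0,0,0,0.55],
  [0,0,0,0,0,0,0.6],
  [0,0,0,0,0,0,0.64],
  [0,0,0,0,0,0,0.7],
  [0,0,0,0,0,0,1],
  [0,0,0,0,0,0,1],
], force=30)

```text
t: 4.68
tcp_pos: [0.5216, -0.2989, 0.2272]
tool_rot: [1.0, 0.017, 0.0, 0.0]
force: [-0.0, 0.3, 1.0]
finger_gap: 0.175
gripper_force: 31.1
```

Request:
apply_moves([
  [0,0,-0.004,0,0,0,1],
  [0,0,-0.004,0,0,0,1],
  [0,0,0,0,0,0,1],
  [0,0,0,0,0,0,1],
], force=40)

```text
t: 5.18
tcp_pos: [0.5214, -0.2986, 0.2349]
tool_rot: [1.0, 0.017, -0.0, -0.0]
force: [-0.6, 0.7, -2.7]
finger_gap: 0.171
gripper_force: 41.9
```

Run:
```python
from h import *
to([.521,-.298,.278])
```

```text
t 5.17 tcp [ 0.5214 -0.2986  0.2349] x-yaw 0.0348 tilt [-0.0004  0.0004] F [-0.64  0.65 -2.66] gap 0.171 gf 41.9
tool shift [-0.0004 -0.0006 -0.0431]
```

Request:
apply_moves([
  [0,0,-0.01,0,0,0,1],
  [0,0,-0.012,0,0,0,1],
  [0,0,-0.012,0,0,0,1],
  [0,0,-0.008,0,0,0,1],
  [0,0,0,0,0,0,1],
  [0,0,0,0,0,0,1],
])

```text
t: 5.92
tcp_pos: [0.5212, -0.2986, 0.2768]
tool_rot: [1.0, 0.017, -0.0, -0.0]
force: [0.4, -1.0, -2.8]
finger_gap: 0.172
gripper_force: 41.9
```

Run:
```python
from h import *
to([.431,-.302,.278])
save("side","c5.png",(340,60,100,150),4)
```

```text
t 5.92 tcp [ 0.5212 -0.2986  0.2768] x-yaw 0.0348 tilt [-0.0007  0.0006] F [ 0.4  -0.96 -2.78] gap 0.172 gf 41.9
tool shift [-0.0902  0.0003 -0.0011]
```

View pics/c5.png

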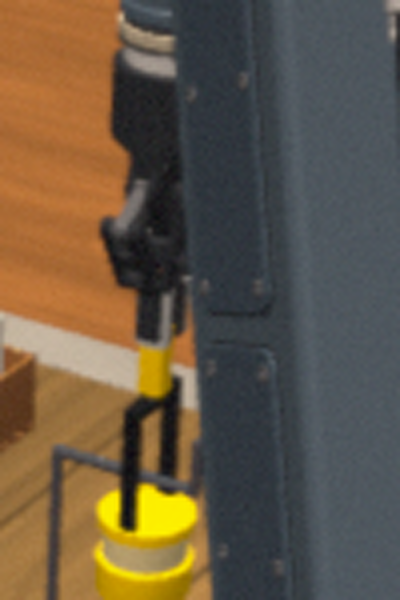

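The lantern hangs upright. Its bar (crop row ~400) is above the hook tip (~440) and its body is still below the level bar. I'll draw it away along the stand's -x.

Request:
apply_moves([
  [-0.008,0,0,0,0,0,1],
  [-0.014,0,0,0,0,0,1],
  [-0.016,0,0,0,0,0,1],
  [-0.016,0,0,0,0,0,1],
  [-0.016,0,0,0,0,0,1],
  [-0.014,0,0,0,0,0,1],
  [-0.008,0,0,0,0,0,1],
  [0,0,0,0,0,0,1],
])

```text
t: 6.98
tcp_pos: [0.4291, -0.3021, 0.2772]
tool_rot: [1.0, 0.017, 0.0, 0.0]
force: [-0.7, -0.2, -2.2]
finger_gap: 0.172
gripper_force: 41.9
```

Request:
apply_moves([
  [0,0,-0.01,0,0,0,1],
  [0,0,-0.015,0,0,0,1],
  [0,0,-0.015,0,0,0,1],
  [0,0,-0.01,0,0,0,1],
  [0,0,0,0,0,0,1],
])

```text
t: 7.6
tcp_pos: [0.4301, -0.3025, 0.3284]
tool_rot: [1.0, 0.018, 0.001, 0.001]
force: [-0.3, 0.2, -3.2]
finger_gap: 0.17
gripper_force: 41.9
```

Run:
```python
from h import *
to([.566,.1125,.328])
T=save("top",None);h,s,v=cv2.split(cv2.cvtColor(T,cv2.COLOR_BGR2HSV))
print(blob((h>20)&(h<34)&(s>180)&(v>100))[:4])
```

```text
t 7.6 tcp [ 0.4301 -0.3025  0.3284] x-yaw 0.035 tilt [ 0.0019 -0.0021] F [-0.34  0.19 -3.19] gap 0.17 gf 41.9
tool shift [ 1.503e-01 -4.100e-01 -2.000e-04]
[([409, 283, 30, 27, 325], [420.15, 293.98])]
```

Request:
apply_moves([
  [0.0033,-0.0089,0,0,0,0,1],
  [0.0065,-0.0178,0,0,0,0,1],
  [0.0109,-0.0297,0,0,0,0,1],
  [0.0109,-0.0297,0,0,0,0,1],
  [0.0109,-0.0297,0,0,0,0,1],
  [0.0109,-0.0297,0,0,0,0,1],
  [0.0109,-0.0297,0,0,0,0,1],
  [0.0109,-0.0297,0,0,0,0,1],
])

```text
t: 8.65
tcp_pos: [0.4974, -0.092, 0.3268]
tool_rot: [1.0, 0.018, -0.0, -0.001]
force: [0.3, -0.7, -3.0]
finger_gap: 0.17
gripper_force: 41.9
```

Request:
apply_moves([
  [0.0109,-0.0297,0,0,0,0,1],
  [0.0109,-0.0297,0,0,0,0,1],
  [0.0109,-0.0297,0,0,0,0,1],
  [0.0109,-0.0297,0,0,0,0,1],
  [0.0109,-0.0297,0,0,0,0,1],
  [0.0109,-0.0297,0,0,0,0,1],
  [0.0065,-0.0178,0,0,0,0,1],
  [0.0033,-0.0089,0,0,0,0,1],
])

```text
t: 9.65
tcp_pos: [0.5653, 0.1141, 0.3268]
tool_rot: [1.0, 0.018, -0.0, 0.0]
force: [0.7, -0.8, -2.6]
finger_gap: 0.169
gripper_force: 41.9
```

Request:
apply_moves([
  [0,0,0.01,0,0,0,1],
  [0,0,0.01,0,0,0,1],
  [0,0,0.008,0,0,0,1],
  [0,0,0,0,0,0,1],
  [0,0,0,0,0,0,1],
])

```text
t: 10.28
tcp_pos: [0.5659, 0.1124, 0.2993]
tool_rot: [1.0, 0.017, 0.0, 0.0]
force: [0.2, -1.1, -2.5]
finger_gap: 0.167
gripper_force: 41.9
```

Run:
```python
from h import *
to([.566,.1125,.300])
a=save("side",None,(200,180,120,150),3.3);b=save("top",None,(195,190,120,150),3.3)
cv2.imwrite("pics/c6.png",np.hstack([a,b]))
```

```text
t 10.28 tcp [0.5659 0.1124 0.2993] x-yaw 0.0342 tilt [ 0.0005 -0.    ] F [ 0.18 -1.07 -2.52] gap 0.167 gf 41.9
tool shift [ 0.0001 -0.0001 -0.0007]
```

View pics/c6.png

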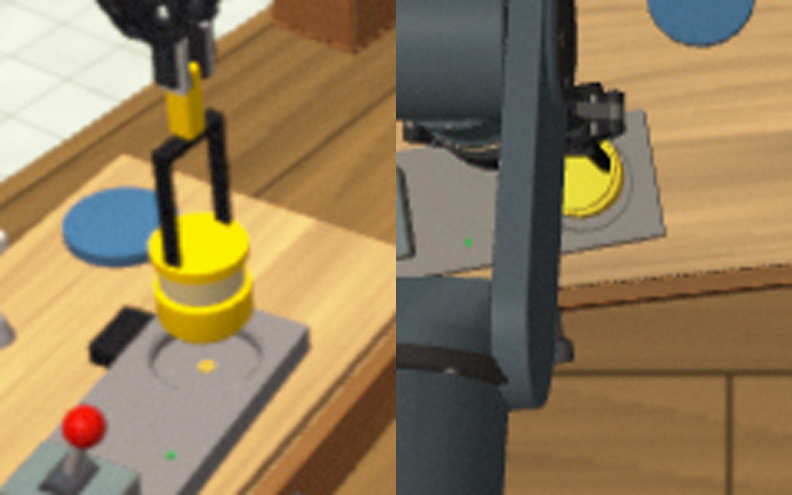

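The side view shows the lantern upright above the socket, with the dot at about (262.6,291) and the foot's lower edge at about row 283. I'll measure the camera bias at this spot from the lantern's outline against the known TCP.

Run:
```python
from h import *
to([.566,.1125,.290])
fz=.2993+.0139-.172; th=np.linspace(0,2*np.pi,181)
circ=lambda r,z:np.array([proj(N,[.5659+r*np.cos(a),.1124+r*np.sin(a),z]) for a in th])
im={n:save(n,None) for n in C}
for N in C:
  h,s,v=cv2.split(cv2.cvtColor(im[N],cv2.COLOR_BGR2HSV))
  print(N,"yellow",blob((h>20)&(h<34)&(s>200)&(v>90))[:5])
  pts=np.r_[circ(.028,fz),circ(.032,fz+.006)];print(" pred lower x",pts[:,0].min(),pts[:,0].max(),"ymax",pts[:,1].max())
  p=circ(.032,fz+.064);print(" pred top disc",p.min(0),p.max(0))
  h,s,v=[c.astype(int) for c in (h,s,v)]
  y,x=(291,262) if N=="side" else (246,252)
  m=np.zeros_like(h,bool);m[y-8:y+9,x-8:x+9]=1
  print(" dot",blob(m&(h>12)&(h<30)&(s>90))[:3])
print(proj("side",[.5645,.1137,.1]),proj("top",[.568,.111,.1]))
# socket rim (z=.112): find dark edge in initial images for circle
T=cv2.cvtColor(cv2.imread("pics/top0.png"),cv2.COLOR_BGR2HSV);S=cv2.cvtColor(cv2.imread("pics/side0.png"),cv2.COLOR_BGR2HSV)
for I,(y,x) in((S,(291,262)),(T,(246,252))):
  m=np.zeros(I.shape[:2],bool);m[y-8:y+9,x-8:x+9]=1
  print("dot0",blob(m&(I[...,0]>12)&(I[...,0]<30)&(I[...,1]>90))[:3])
```

```text
t 10.38 tcp [0.566  0.1126 0.2996] x-yaw 0.0345 tilt [ 0.001 -0.   ] F [ 0.38 -0.28 -1.27] gap 0.17 gf 41.9
tool shift [0.     0.0001 0.0096]
side yellow [([245, 245, 30, 21, 448], [260.71, 255.25]), ([247, 264, 29, 20, 299], [261.68, 275.31]), ([250, 199, 12, 23, 163], [256.2, 212.5])]
 pred lower x 246.51685474008886 276.2269246428663 ymax 285.68856696075136
 pred top disc [244.32145718 244.75142984] [274.91713407 263.20020178]
 dot [([260, 289, 5, 4, 18], [262.22, 290.5]), ([255, 283, 12, 1, 12], [260.5, 283.0])]
top yellow [([257, 241, 7, 12, 23], [260.96, 245.7])]
 pred lower x 237.59608114780684 263.31225941228826 ymax 255.93943873020993
 pred top disc [233.66520392 226.51019409] [260.75072697 253.27399801]
 dot [([245, 238, 16, 17, 245], [252.41, 246.22])]
[262.86037157 292.19424102] [253.4212004  244.84676244]
dot0 [([260, 289, 5, 4, 17], [262.12, 290.41])]
dot0 [([250, 244, 5, 5, 18], [252.06, 245.78])]
```

The two views bracket (0.566, 0.1125) to about 1–2 mm, and the socket clearance is ±4 mm plus the chamfer. I'll lower it and watch the force.

Request:
apply_moves([
  [0.0005,0,0.008,0,0,0,1],
  [0,0,0.008,0,0,0,1],
  [0,0,0.006,0,0,0,1],
  [0,0,0.004,0,0,0,1],
  [0,0,0.003,0,0,0,1],
  [0,0,0.002,0,0,0,1],
  [0,0,0,0,0,0,1],
])

```text
t: 11.35
tcp_pos: [0.5661, 0.1128, 0.2681]
tool_rot: [1.0, 0.017, -0.0, -0.0]
force: [-0.0, 1.0, -1.3]
finger_gap: 0.174
gripper_force: 41.9
```

Request:
apply_moves([
  [0,0,0.002,0,0,0,1],
  [0,0,0.002,0,0,0,1],
  [0,0,0.001,0,0,0,1],
  [0,0,0,0,0,0,1],
])

```text
t: 11.85
tcp_pos: [0.5661, 0.1128, 0.263]
tool_rot: [1.0, 0.017, -0.0, -0.0]
force: [-0.3, 0.3, -3.9]
finger_gap: 0.172
gripper_force: 41.9
```

Request:
apply_moves([
  [0,0,0.001,0,0,0,1],
  [0,0,0.001,0,0,0,1],
  [0,0,0.001,0,0,0,1],
  [0,0,0,0,0,0,1],
])

```text
t: 12.35
tcp_pos: [0.566, 0.1128, 0.26]
tool_rot: [1.0, 0.017, -0.0, -0.0]
force: [-0.1, -0.7, -2.2]
finger_gap: 0.177
gripper_force: 41.9
```

Request:
apply_moves([
  [0,0,0.001,0,0,0,1],
  [0,0,0,0,0,0,1],
])

```text
t: 12.6
tcp_pos: [0.5661, 0.1128, 0.2591]
tool_rot: [1.0, 0.017, 0.0, 0.0]
force: [-0.5, 0.0, -2.8]
finger_gap: 0.176
gripper_force: 41.9
```

Run:
```python
from h import *
to(None)
save("side","c7.png",(210,190,100,130),4.5)
```

```text
t 12.6 tcp [0.5661 0.1128 0.2591] x-yaw 0.0348 tilt [ 0. -0.] F [-0.46  0.02 -2.81] gap 0.176 gf 41.9
```

View pics/c7.png

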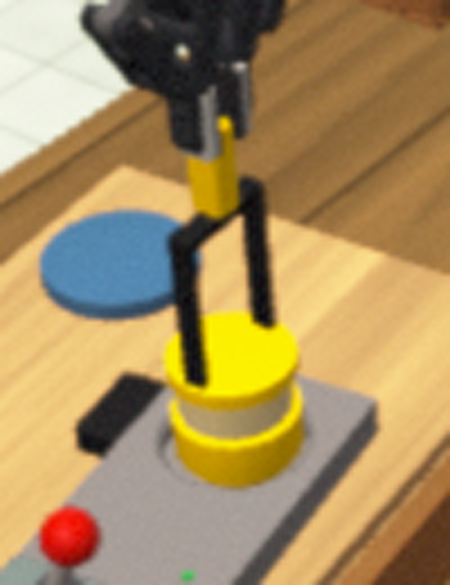

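The lantern's foot is inside the socket ring with a gap on both sides, and it's upright. I'll continue to contact.

Request:
apply_moves([
  [0,0,0.001,0,0,0,1],
  [0,0,0,0,0,0,1],
])

```text
t: 12.9
tcp_pos: [0.5666, 0.1127, 0.2589]
tool_rot: [1.0, 0.017, 0.001, 0.0]
force: [-1.0, -0.4, 2.8]
finger_gap: 0.172
gripper_force: 42.4
```

Request:
apply_moves([
  [0,0,0.001,0,0,0,1],
  [0,0,0,0,0,0,1],
])

```text
t: 13.15
tcp_pos: [0.5672, 0.1126, 0.2589]
tool_rot: [1.0, 0.017, 0.002, 0.0]
force: [-1.8, -1.4, 5.7]
finger_gap: 0.171
gripper_force: 43.0
```

Contact made. I'll relieve the last millimetre, release gently and rise.

Request:
apply_moves([
  [0,0,-0.001,0,0,0,1],
  [0,0,-0.0005,0,0,0,1],
  [0,0,0,0,0,0,0.6],
  [0,0,0,0,0,0,0.5],
  [0,0,0,0,0,0,0.3],
  [0,0,0,0,0,0,0],
  [0,0,0,0,0,0,0],
  [0,0,0,0,0,0,0],
])

```text
t: 14.15
tcp_pos: [0.5661, 0.1128, 0.2586]
tool_rot: [1.0, 0.017, -0.0, -0.0]
force: [-0.1, -0.5, -1.2]
finger_gap: 0.496
gripper_force: 0.0
```

Request:
apply_moves([
  [0,0,-0.015,0,0,0,0],
  [0,0,-0.025,0,0,0,0],
  [0,0,-0.025,0,0,0,0],
  [0,0,-0.025,0,0,0,0],
  [0,0,0,0,0,0,0],
])

```text
t: 14.78
tcp_pos: [0.5677, 0.1129, 0.3518]
tool_rot: [1.0, 0.017, 0.003, 0.0]
force: [0.1, 0.1, -1.0]
finger_gap: 0.501
gripper_force: 0.0
```

Run:
```python
from h import *
u=np.array([-np.sin(.17),np.cos(.17),0]);xd=np.array([np.cos(.17),np.sin(.17),0])
piv=np.array([.5663,.1127,.134])+.16*u;print("pivot",piv)
for a in(0,.15,.5,1): print(a,piv+.055*(np.sin(a-.5)*xd+np.cos(a-.5)*np.array([0,0,1])))
to(None)
a=save("side",None);h,s,v=cv2.split(cv2.cvtColor(a,cv2.COLOR_BGR2HSV));b=blob(((h<5)|(h>175))&(s>190)&(v>100))[:2];print(b)
o,d=ray("side",(224.77,309.2));print(o+d*(.187-o[2])/d[2])
save("side","c8.png",(180,130,160,230),2.6)
```

```text
pivot [0.53923082 0.27039356 0.134     ]
0 [0.51324253 0.26593249 0.18226704]
0.15 [0.52064331 0.26720289 0.1856655 ]
0.5 [0.53923082 0.27039356 0.189     ]
1 [0.56521912 0.27485463 0.18226704]
t 14.78 tcp [0.5677 0.1129 0.3518] x-yaw 0.0349 tilt [0.0068 0.0001] F [ 0.06  0.14 -0.95] gap 0.501 gf 0.0
[([219, 303, 12, 13, 116], [224.72, 308.86])]
[0.52425239 0.26649515 0.187     ]
```

View pics/c8.png

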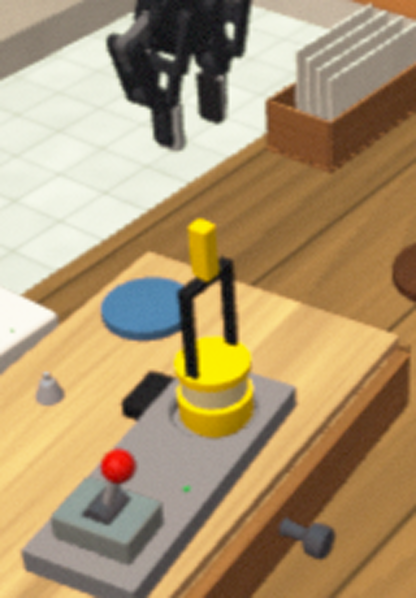

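The lantern stands upright in the socket (pixel about (263,280)), and the switch still leans towards the robot. Next I'll shut the fingers and go to the robot side of the ball.

Request:
apply_moves([
  [0,0,0,0,0,-0.135,0],
  [-0.0098,-0.0229,0,0,0,0,0.4],
  [-0.0098,-0.0229,0,0,0,0,1],
  [-0.0098,-0.0229,0,0,0,0,1],
  [-0.0098,-0.0229,0,0,0,0,1],
  [-0.0098,-0.0229,0,0,0,0,1],
  [-0.0098,-0.0229,0,0,0,0,1],
  [-0.0098,-0.0229,0,0,0,0,1],
], force=20)

```text
t: 15.88
tcp_pos: [0.4701, 0.2596, 0.347]
tool_rot: [0.996, 0.085, -0.002, 0.0]
force: [-0.2, 1.5, 0.6]
finger_gap: -0.002
gripper_force: 0.0
```

Request:
apply_moves([
  [0,0,0.03,0,0,0,1],
  [0,0,0.03,0,0,0,1],
  [0,0,0.03,0,0,0,1],
  [0,0,0.03,0,0,0,1],
  [0,0,0.03,0,0,0,1],
  [0,0,0.03,0,0,0,1],
  [0,0,0,0,0,0,1],
  [0,0,0,0,0,0,1],
])

```text
t: 16.88
tcp_pos: [0.4716, 0.2593, 0.1689]
tool_rot: [0.996, 0.085, 0.0, -0.0]
force: [-0.8, 0.5, 1.0]
finger_gap: 0.003
gripper_force: 0.0
```

Run:
```python
from h import *
to([.5416,.2708,.172])
save("side","c9.png",(160,220,160,150),4)
```

```text
t 16.88 tcp [0.4716 0.2593 0.1689] x-yaw 0.1698 tilt [0.0001 0.    ] F [-0.81  0.5   0.96] gap 0.003 gf 0.0
tool shift [ 0.0709  0.0005 -0.0031]
```

View pics/c9.png

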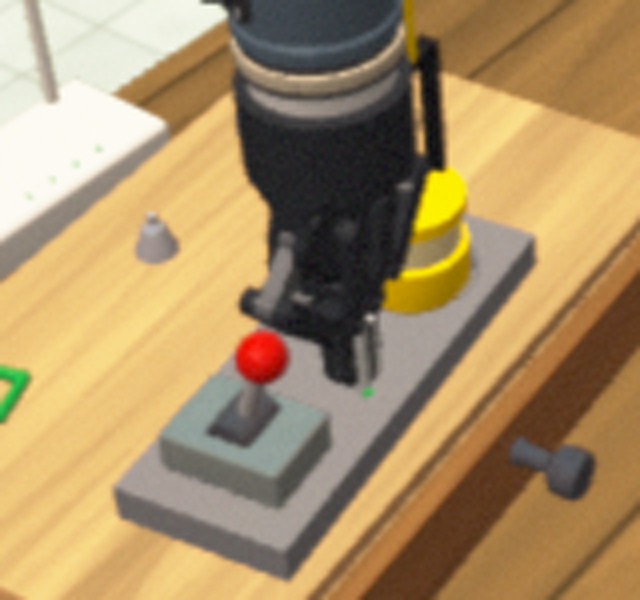

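The shut fingertips at about (249,316) stand on the robot side of the ball at (225,309). The lantern is untouched. I'll push along the dock's x.

Request:
apply_moves([
  [0.01,0,0,0,0,0,1],
  [0.01,0,0,0,0,0,1],
  [0.009,0,0,0,0,0,1],
  [0.009,0,0,0,0,0,1],
  [0.009,0,0,0,0,0,1],
  [0.008,0,0,0,0,0,1],
  [0.007,0,0,0,0,0,1],
  [0,0,0,0,0,0,1],
])

```text
t: 17.92
tcp_pos: [0.5375, 0.2707, 0.1725]
tool_rot: [0.996, 0.085, 0.005, -0.001]
force: [1.0, -0.7, 13.3]
finger_gap: -0.001
gripper_force: 5.9
```

Request:
apply_moves([
  [0.004,0,0,0,0,0,1],
  [0.004,0,0,0,0,0,1],
  [0,0,0,0,0,0,1],
])

```text
t: 18.3
tcp_pos: [0.5448, 0.2719, 0.1719]
tool_rot: [0.996, 0.085, 0.005, -0.001]
force: [1.3, 0.4, 10.1]
finger_gap: -0.0
gripper_force: 4.7
```

```bash
cat > b.py <<'E'
from h import *
to(None)
for N in C:
  h,s,v=cv2.split(cv2.cvtColor(save(N,None),cv2.COLOR_BGR2HSV));b=blob(((h<5)|(h>175))&(s>190)&(v>100))[:2];print(N,b)
print("expected at 1.0",proj("side",[.5652,.2749,.1823]),proj("top",[.5652,.2749,.1823]),"at start",proj("side",[.5206,.267,.1857]))
E
python3 b.py
```

```text
t 18.3 tcp [0.5448 0.2719 0.1719] x-yaw 0.1697 tilt [0.0096 0.0024] F [ 1.27  0.43 10.05] gap -0.0 gf 4.7
side [([205, 301, 12, 9, 67], [210.03, 305.61])]
top []
expected at 1.0 [206.34341574 305.09962126] [181.06319311 241.49345563] at start [226.0797203 310.6107046]
```

There's an upward force of 10 N, so I'll look before pushing further.

Run:
```python
from h import *
save("side","c10.png",(170,245,90,95),6)
```

```text
(no output)
```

View pics/c10.png

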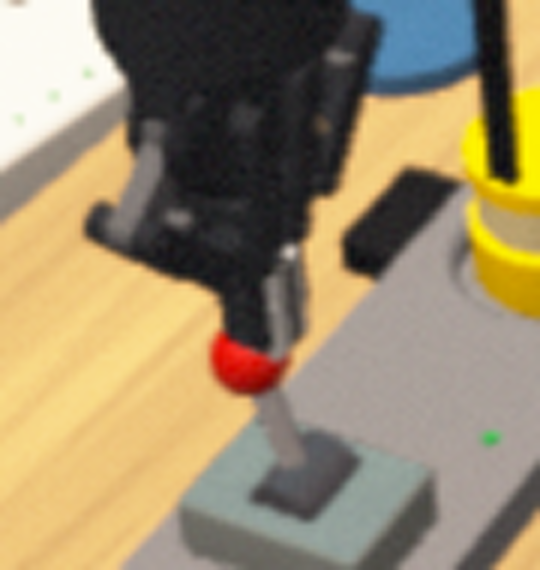

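The fingertip has ridden up onto the upper side of the ball, with the lever part-way over. The ball's centre is at about (210.5,303), and I expect about (205,303) when it is fully over. I'll back off, go 15 mm lower and push again.

Request:
apply_moves([
  [-0.01,0,-0.002,0,0,0,1],
  [-0.015,0,0,0,0,0,1],
  [-0.015,0,0,0,0,0,1],
  [0,0,0.01,0,0,0,1],
  [0,0,0.007,0,0,0,1],
  [0,0,0,0,0,0,1],
  [0,0,0,0,0,0,1],
])

```text
t: 19.32
tcp_pos: [0.5014, 0.2643, 0.1534]
tool_rot: [0.996, 0.085, 0.0, -0.0]
force: [-0.3, -0.4, -0.5]
finger_gap: 0.002
gripper_force: 0.0
```

```bash
python3 b.py
```

```text
t 19.32 tcp [0.5014 0.2643 0.1534] x-yaw 0.1696 tilt [0. 0.] F [-0.34 -0.36 -0.5 ] gap 0.002 gf 0.0
side [([209, 302, 11, 9, 69], [213.39, 306.14])]
top [([176, 245, 10, 10, 66], [181.24, 248.89])]
expected at 1.0 [206.34341574 305.09962126] [181.06319311 241.49345563] at start [226.0797203 310.6107046]
```

Request:
apply_moves([
  [0.008,0,0,0,0,0,1],
  [0.008,0,0,0,0,0,1],
  [0.006,0,0,0,0,0,1],
  [0.004,0,0,0,0,0,1],
  [0,0,0,0,0,0,1],
])

```text
t: 20.05
tcp_pos: [0.5269, 0.2687, 0.1535]
tool_rot: [0.996, 0.085, 0.0, -0.0]
force: [0.4, 0.2, -0.4]
finger_gap: 0.001
gripper_force: 0.0
```

```bash
python3 b.py
```

```text
t 20.05 tcp [0.5269 0.2687 0.1535] x-yaw 0.1697 tilt [0.0001 0.    ] F [ 0.45  0.15 -0.43] gap 0.001 gf 0.0
side [([207, 302, 9, 8, 58], [211.17, 305.57])]
top []
expected at 1.0 [206.34341574 305.09962126] [181.06319311 241.49345563] at start [226.0797203 310.6107046]
```

Request:
apply_moves([
  [0.004,0,0,0,0,0,1],
  [0.004,0,0,0,0,0,1],
  [0.003,0,0,0,0,0,1],
  [0,0,0,0,0,0,1],
])

```text
t: 20.65
tcp_pos: [0.5378, 0.2706, 0.1534]
tool_rot: [0.996, 0.085, 0.0, -0.0]
force: [-1.1, 0.4, -0.8]
finger_gap: 0.001
gripper_force: 0.2
```

Request:
apply_moves([
  [0.003,0,0,0,0,0,1],
  [0,0,0,0,0,0,1],
])

```text
t: 20.9
tcp_pos: [0.5407, 0.2711, 0.1536]
tool_rot: [0.996, 0.085, 0.0, -0.0]
force: [-0.7, -0.1, -0.8]
finger_gap: -0.003
gripper_force: 0.3
```

```bash
python3 b.py
```

```text
t 20.9 tcp [0.5407 0.2711 0.1536] x-yaw 0.1698 tilt [0.0003 0.    ] F [-0.7  -0.13 -0.82] gap -0.003 gf 0.3
side [([202, 300, 8, 10, 69], [205.57, 304.58])]
top []
expected at 1.0 [206.34341574 305.09962126] [181.06319311 241.49345563] at start [226.0797203 310.6107046]
```

Still swinging freely, so I'll continue until the stop pushes back.

Request:
apply_moves([
  [0.002,0,0,0,0,0,1],
  [0.002,0,0,0,0,0,1],
  [0,0,0,0,0,0,1],
])

```text
t: 21.38
tcp_pos: [0.5435, 0.2716, 0.1535]
tool_rot: [0.996, 0.085, -0.001, 0.0]
force: [-2.9, -0.1, 0.1]
finger_gap: -0.004
gripper_force: 1.7
```

Request:
apply_moves([
  [0.002,0,0,0,0,0,1],
  [0,0,0,0,0,0,1],
])

```text
t: 21.62
tcp_pos: [0.5436, 0.2716, 0.1534]
tool_rot: [0.996, 0.085, -0.003, 0.0]
force: [-7.8, -0.6, 2.3]
finger_gap: -0.002
gripper_force: 3.6
```

```bash
python3 b.py
```

```text
t 21.62 tcp [0.5436 0.2716 0.1534] x-yaw 0.17 tilt [-0.0059 -0.0014] F [-7.78 -0.61  2.3 ] gap -0.002 gf 3.6
side [([201, 300, 8, 10, 64], [204.3, 304.62])]
top []
expected at 1.0 [206.34341574 305.09962126] [181.06319311 241.49345563] at start [226.0797203 310.6107046]
```

The stop is reached: force rose to 8 N with no further travel. I'll back away along -x, rise and check.

Request:
apply_moves([
  [-0.01,0,0,0,0,0,1],
  [-0.02,0,0,0,0,0,1],
  [-0.02,0,0,0,0,0,1],
  [-0.02,0,0,0,0,0,1],
  [0,0,-0.03,0,0,0,1],
  [-0.02,0,-0.04,0,0,0,1],
  [0,0,-0.04,0,0,0,1],
  [0,0,0,0,0,0,1],
])

```text
t: 22.72
tcp_pos: [0.461, 0.2579, 0.2678]
tool_rot: [0.996, 0.085, 0.006, -0.001]
force: [-0.3, -0.6, -0.6]
finger_gap: -0.001
gripper_force: 0.0
```

```bash
python3 b.py
python3 - <<'E'
from h import *
h,s,v=cv2.split(cv2.cvtColor(save("side",None),cv2.COLOR_BGR2HSV));print(blob((h>20)&(h<34)&(s>200)&(v>90))[:4])
th=np.linspace(0,6.28,91)
P=np.array([proj("side",[.5662+.032*np.cos(a),.1128+.032*np.sin(a),.164]) for a in th]);print("pred top disc",P.min(0),P.max(0))
print("grip pred",proj("side",[.5662,.1128,.272]))
E
```

```text
t 22.73 tcp [0.461  0.2579 0.2678] x-yaw 0.17 tilt [0.0117 0.0034] F [-0.26 -0.59 -0.56] gap -0.001 gf 0.0
side [([201, 299, 11, 11, 107], [206.02, 303.93])]
top [([176, 237, 10, 10, 78], [180.33, 241.72])]
expected at 1.0 [206.34341574 305.09962126] [181.06319311 241.49345563] at start [226.0797203 310.6107046]
[([255, 260, 21, 21, 329], [265.29, 270.01]), ([249, 278, 28, 20, 283], [263.0, 289.77])]
pred top disc [245.66586708 259.95441404] [275.62722398 278.69294368]
grip pred [257.25943408 227.58860919]
```

The ball matches the full-over position in both views, the lantern stands as placed, and the arm is clear.

```bash
python3 -c "
from station import *
print(sign_off())"
```

```text
the job is handed in; nothing more can be done
None
```

The lantern stands upright and released in the dock's socket, the switch was then pushed fully over to its stop, and the job was handed in at about 23 s. On the first push the fingertip rode up onto the ball (about 13 N), so I backed off and pushed again lower.

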